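# Hold a sample slide flush on a tilted plate reader

### The arm

A 7-joint arm with a two-finger parallel gripper is mounted at the origin on the work surface. World frame = base frame: x ahead of the robot, y to its left, z up, the work surface at z = 0. Lengths are in m, angles in rad, forces in N, time in s.
With the tool pointing down it reaches from about 0.425 to 0.975 m from the base axis. Payload 16.7 kg.
Tool frame: the origin (TCP) lies at the very end of the fingers, on their centre line; the grasp point (between the pads) lies env.tcp_to_grasp behind it (env.tcp_to_grasp is the distance from the TCP to the grasp point, in m); z points along the fingers, y is the line along which they close (so a half turn about z gives the same grasp; the last joint's range is limited). The gripper opens to 85 mm and grips with 20 to 120 N. Pads are 22 mm wide; open, the fingers measure 114 mm over their backs; the gripper's body (76 mm by 85 mm) begins 54 mm behind the grasp point. The pads swing forward as they close: fully open they stand 13 mm farther back than shut.
Start: joints at [-1.413, 0.426, 0.074, 1.606, -0.034, 1.111, -0.067], TCP at [0.205, 0.643, 0.231] pointing down, gripper open.
Joint ranges: [-2.85, 2.85], [-0.5, 2.14], [-1.23, 1.37], [0.21, 2.46], [-1.02, 4.16], [0.16, 2.05], [-2.73, 2.73]. Speed limits (rad/s): [1.89, 1.89, 2.39, 2.39, 3.01, 3.01, 3.01].

### API

Orientations are given as a rotation vector (axis times angle).
In Python, from bench import env gives the robot as it stands.
- The arm moves only by the tool jog_arm, never from a script. Its argument "moves" is text: rows parted by semicolons, each of 7 numbers parted by spaces: the shift along the tool's x, y, z in mm, then the turn, a rotation vector about the tool's x, y, z in degrees, then the closure, from 0 (fully open) to 1 (shut). In form: dx dy dz ax ay az jaw; .... A call has 1 to 12 rows; each row shifts and turns the commanded pose from where the row before left it, along the tool's axes as they then stand; what a row does not reach is not made up. A row lasts 1/8 s, in which the tool goes at most 62.5 mm and 10.7 degrees, less where a joint would pass 70% of its speed; a pose out of reach is approached as far as the arm can. A call with a gripper value outside its range is refused whole. The fingers move at their own pace and stop on an object; "squeeze" is the grip in N (left out, the last holds). Time passes only in rows, so rows that do not move let the fingers close. It gives the time, the measured TCP pose, the force, the opening and the grip force at its end, in the units of the state.
- env.get_state(): the state, without advancing time (a new reading comes with each control period).
- env.get_image(name): name is "side" or "top" or "wrist"; returns the picture (480x640x3 uint8, red, green, blue); there is no depth.
- env.camera_params(name): a dict with "intrinsics" (3x3 intrinsics, pixels), "origin" and "rotation" of the camera in the world. Camera axes: x right, y up, looking along -z (the intrinsics and any distortion apply to the point x, -y, -z); pixel columns grow to the right and rows downward; lengths in m; the calibration is good to about 2 mm. A picture is of the moment at which its call begins: read the wrist's pose just before it. camera_params takes no time and is no camera call; for the wrist camera it gives the pose at the moment of the call.
- env.close_job(): hands the job in; it is judged then, once.
The state is a dict: "time_s": time; "q": joint angles; "joint_velocities": joint speeds; "joint_torque": joint torques, N m; "eef_pos": TCP position; "ee_rot": TCP orientation; "force": force on the tool from outside, world axes, zero at the start; "torque": the same for the moment, N m; "gripper_width": opening from 0.0 (shut) to 1.0 (fully open); "grasp_force": force on a finger pad.
Only numpy, scipy, OpenCV 4.12 (cv2) and the standard library are available. Lean on these libraries where they do the work, as an engineer would, in place of code of your own. Each camera call takes 0.05 s, during which the arm holds its last target. There are 200 camera calls.

### The job

Get the plate reader ready and take a reading: first put the orange filter drum over the steel lamp spindle so that it sits fully down on the deck, and let go of it. Then pick up the white sample slide by its blue fin and hold it flat against the sloped black window, centred and square in the white frame lines with the fin pointing away from the window, pressing gently so that the sprung window sinks about half-way (5 mm). Finish while still gripping the slide and pressing it there, and leave the stage's slope, the beaker and the amber bottle as they are.

Things in the scene. Friction and masses are not known exactly. Their poses are not given: they have to be found in the camera images.
- reader: White housing of the plate reader, 200 (x) x 300 (y) x 50 mm high, fixed to the bench. Origin: centre of its underside. x points away from the robot, z up. On its flat deck (50 mm up) stand the lamp spindle (at y = -85 mm) and the tilting stage (about y = +72 mm).
- spindle_foot (a point): Point on the reader's deck on the axis of the lamp spindle, an upright steel pin 16 mm in diameter that rises 70 mm above this point (its top 8 mm tapered to 6 mm). Axes as the reader's: z up.
- drum: Orange filter drum with black ends, like a spool: a tube 44 mm in diameter and 60 mm high, on a black foot flange 64 mm in diameter and 6 mm high; open bore 21 mm through its whole height, about 0.12 kg. Starts standing on the bench, flange down, left or right of the reader. Origin: centre of its underside; z along the bore, up.
- drum_centre (a point): Centre of the filter drum, on its axis, 30 mm above its underside; a good height to grip it, across its 44 mm tube.
- rest: Teal drying block, 120 (x) x 90 (y) x 20 mm high, fixed on the bench left or right of the reader; the slide lies on it at the start. Origin: centre of its underside.
- slide: Sample slide: white plate 76 (x) x 52 (y) x 6 mm thick, about 0.07 kg, with an upright blue fin on top of its middle: 36 mm long in x, 12 mm thick in y, its top 40 mm above the top of the plate. Origin: centre of the plate's flat underside, z towards the fin.
- slide_grip (a point): Centre of the slide's blue fin (28 mm above the plate's underside, 22 mm above its top). Grip across the 12 mm thickness, along the slide's y. Axes as the slide's.
- slide_face (a point): Centre of the slide's flat underside (the sample side, to be held on the window). Axes as the slide's: x along the 76 mm length and the fin, z towards the fin.
- window_face (a point): Centre of the outer face of the black window, which moves with it: 100 (x) x 84 (y) mm, flat, standing proud of the grey stage, its white lines framing 84 x 60 mm. z: outward normal of the face; x: up the slope, away from the robot; y: level. The slope differs each time, 12 to 30 degrees from level, rising away from the robot.
- stage_edge (a point): Middle of the upper edge of the grey tilting stage that carries the window. The stage is stiffly hinged along its lower edge (112 mm away) and keeps its slope unless forced; the window's upper edge stands at most 140 mm above the bench: carry things over it with room to spare.
- window (a joint): How far the sprung window is pressed in along its normal, in m: 0 out, 0.010 at its stop. It takes 2 N to start and 1 N more per mm (7 N at 5 mm), and springs back.
- beaker: Glass beaker, 72 mm in diameter, 95 mm high, standing on the bench beyond the work; leave alone. Origin: centre of its underside.
- bottle: Amber bottle, 60 mm in diameter, 130 mm high, standing on the bench beyond the work; leave alone. Origin: centre of its underside.
Not all that is in view belongs to the job. Of the things that look like the slide, the largest one is meant.

How it is judged:
On the way:
1. the drum sits fully down on the spindle, let go (horizontal distance between drum_centre and spindle_foot below 0.006 m and z of drum_centre in the frame of spindle_foot below 0.034 m and angle between drum_centre's own z axis and vertical below 0.1 rad and contact force between the fingers and drum below 0.1 N), for 0.2 s.
At the end, for the whole second after the job is handed in: Drum upright on the spindle, within 4 mm of the deck and 6 mm of the axis, let go; slide gripped and held on the window: underside within 3 mm and 0.05 rad of its face, within 12 mm of centre each way and 0.15 rad of square; window pressed in 2 to 8.5 mm (all of step 1 and angle between the z axis of slide_face and the z axis of window_face, either way round below 0.05 rad and angle between the x axis of slide_face and the x axis of window_face, either way round below 0.15 rad and x of slide_face in the frame of window_face between -0.012 and 0.012 m and y of slide_face in the frame of window_face between -0.012 and 0.012 m and z of slide_face in the frame of window_face between -0.003 and 0.003 m and angle between slide_face's own z axis and vertical below 0.9 rad and value of joint window between 0.002 and 0.0085 m and contact force between slide and reader above 2 N and contact force between the fingers and slide above 2 N); the arm keeps its last pose, push and grip.
It fails at once if the slide is pressed hard on the reader (over 25 N) (contact force between slide and reader above 25 N).
It fails at once if the stage is forced from its slope (its edge moves over 10 mm) (distance of stage_edge from where it was at the start of the episode above 0.01 m).
It fails at once if the beaker is disturbed (moved over 30 mm) (distance of beaker from where it was at the start of the episode above 0.03 m).
It fails at once if the bottle is disturbed (moved over 30 mm) (distance of bottle from where it was at the start of the episode above 0.03 m).
It also fails if it takes over 70 s, if anything falls off the work surface, if the arm or the gripper's body presses on something with over 40 N, if the wrist force passes 120 N, or if a joint passes its speed limit or range.

## Working session

There is one attempt and no reset: what is moved stays moved. The work goes in short steps, Python scripts to look and compute and a tool call to move; the robot and the scene stay as the last step left them, time stands still between calls to the robot, and variables do not carry over. Pictures are saved under pics/ and viewed, at most 10 in all, crops included, and the job is handed in when it is done.

Besides the shell and the picture viewer there is one more tool, called after "Call:" as name(argument=value, ...), one argument or row to a line, values as JSON. jog_arm: Moves the arm, as the interface text tells. Its arguments: {"type":"object","properties":{"moves":{"type":"string"},"squeeze":{"type":"number"}},"required":["moves"]}

```bash
mkdir -p pics; cat > h.py <<'E'
import numpy as np, cv2
from scipy.spatial.transform import Rotation as R
from bench import env
def snap(n,f):
    cv2.imwrite('pics/'+f,env.get_image(n)[:,:,::-1])
def ray(n,u,v,cp=None):
    c=cp or env.camera_params(n);K=np.array(c['intrinsics'])
    p=np.linalg.solve(K,[u,v,1.]);d=np.array(c['rotation'])@[p[0],-p[1],-p[2]]
    return np.array(c['origin']),d
def atz(n,u,v,z,cp=None):
    o,d=ray(n,u,v,cp);return o+d*(z-o[2])/d[2]
def proj(n,P,cp=None):
    c=cp or env.camera_params(n);K=np.array(c['intrinsics'])
    q=(np.atleast_2d(P)-c['origin'])@np.array(c['rotation']);q=q*[1,-1,-1]
    q=q@K.T;return q[:,:2]/q[:,2:]
E
python3 - <<'E'
from h import *
for n in('top','side'):
    snap(n,n+'0.png');c=env.camera_params(n);print(n,c)
s=env.get_state();print(s['eef_pos'],s['ee_rot'],env.tcp_to_grasp,s['force'],s['time_s'])
print(env.camera_params('wrist'))
E
```

```text
top {'intrinsics': array([[437.8589431 ,   0.        , 318.46408912],
       [  0.        , 437.8589431 , 239.13898105],
       [  0.        ,   0.        ,   1.        ]]), 'origin': array([0.46341678, 0.07289773, 1.01553915]), 'rotation': array([ 0.1373227 , -0.09151195, -1.59039477])}
side {'intrinsics': array([[581.56121   ,   0.        , 319.08914627],
       [  0.        , 581.56121   , 245.47443216],
       [  0.        ,   0.        ,   1.        ]]), 'origin': array([-0.27191059, -0.85864836,  0.82230516]), 'rotation': array([ 1.00088504, -0.40515463, -0.64068549])}
[0.20443372 0.64292809 0.23070225] [-4.81695175e-01 -3.10433923e+00  1.73638831e-03] 0.0187 [-0.26276236 -0.34755681 -0.40904971] 0.1
{'intrinsics': array([[361.00614398,   0.        , 325.13922993],
       [  0.        , 361.00614398, 235.15471625],
       [  0.        ,   0.        ,   1.        ]]), 'origin': array([0.13517105, 0.66462282, 0.37219746]), 'rotation': array([-0.24808082, -0.1810778 ,  1.25322559])}
```

```bash
sed -i "s/np.array(c\['rotation'\])/R.from_rotvec(c['rotation']).as_matrix()/" h.py
```

```text
(no output)
```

View pics/top0.png

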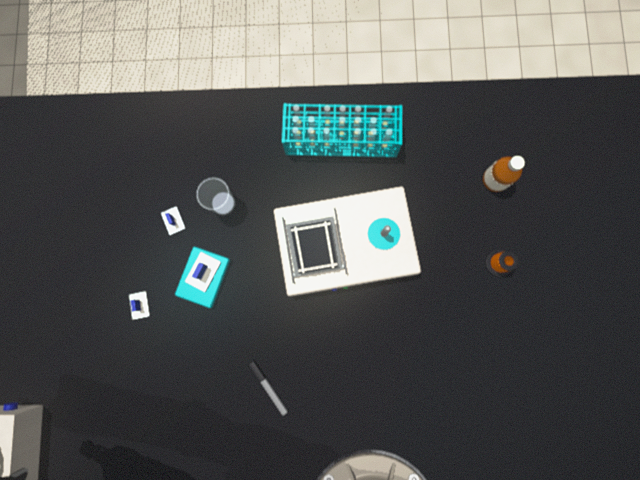

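View pics/side0.png

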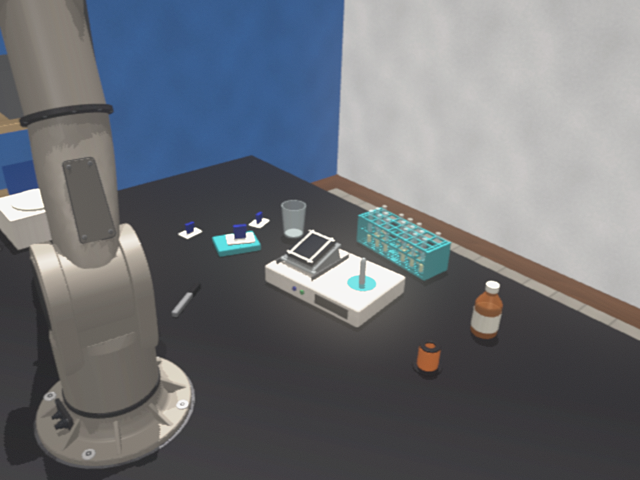

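Top: the reader has corners at about (274,208), (403,187), (420,272) and (288,295). The spindle is near (385,233), the drum (502,262) and the slide on its teal rest (202,272). Side: drum (428,358), spindle (363,275), slide (240,235). Next I'll enlarge both.

```bash
python3 - <<'E'
import cv2,numpy as np
t=cv2.imread('pics/top0.png');s=cv2.imread('pics/side0.png')
def c(i,x,y,w,h,f): return cv2.resize(i[y:y+h,x:x+w],None,fx=f,fy=f,interpolation=cv2.INTER_CUBIC)
a=np.hstack([c(t,270,180,160,120,2.5*1) if 0 else c(t,265,180,160,120,3),c(t,480,240,53,60,6)[:360,:318]])
b=np.hstack([c(s,270,225,140,60,4)[:240,:560],c(s,408,335,40,40,6)])
print(a.shape,b.shape)
b=cv2.copyMakeBorder(b,0,0,0,0,0)
cv2.imwrite('pics/c1.png',np.vstack([a[:, :798],cv2.resize(b,None,fx=1,fy=1) if b.shape[1]==798 else cv2.copyMakeBorder(b,0,0,0,max(0,798-b.shape[1]),0)[:, :798]]))
E
```

```text
(360, 798, 3) (240, 800, 3)
```

View pics/c1.png

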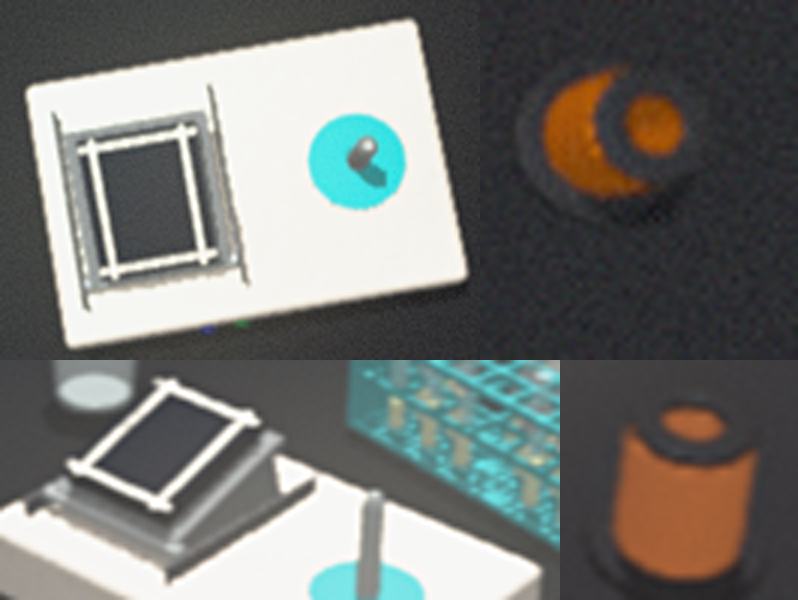

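```bash
cat >> h.py <<'E'
def tri(obs):
    A=np.zeros((3,3));b=np.zeros(3)
    for n,u,v,cp in obs:
        o,d=ray(n,u,v,cp);d/=np.linalg.norm(d);M=np.eye(3)-np.outer(d,d);A+=M;b+=M@o
    x=np.linalg.solve(A,b)
    return x,[float(np.linalg.norm(np.cross(x-ray(n,u,v,c)[0],(lambda d:d/np.linalg.norm(d))(ray(n,u,v,c)[1])))) for n,u,v,c in obs]
E
python3 - <<'E'
from h import *
np.set_printoptions(precision=4,suppress=True)
T=lambda x,y:(265+x/3,180+y/3)
S=lambda x,y:(270+x/4,225+(y-360)/4)
c=[atz('top',*T(*p),.05) for p in [(26,87),(414,20),(467,275),(68,347)]]
print('reader',c,[np.linalg.norm(c[i]-c[i-1]) for i in range(4)],np.mean(c,0))
y=np.mean([c[0]-c[1],c[3]-c[2]],0);yaw=np.arctan2(-y[0],y[1]);print('yaw',yaw)
m=np.mean(c,0);ex=np.array([np.cos(yaw),np.sin(yaw),0]);ey=np.array([-np.sin(yaw),np.cos(yaw),0])
print('spindle pred',m-.085*ey,'disc',atz('top',*T(357,161),.05),'tip',atz('top',*T(367,146),.12),'side tip',atz('side',*S(375,493),.12))
t=[(91,149),(186,133),(206,256),(108,272)];s=[(168,385),(247,417),(160,500),(82,465)]
W=[]
for a,b in zip(t,s):
    x,r=tri([('top',*T(*a),None),('side',*S(*b),None)]);W.append(x);print(x,r)
W=np.array(W);print('win',W.mean(0));wx=(W[0]+W[1]-W[2]-W[3])/2;wy=(W[0]+W[3]-W[1]-W[2])/2
print(np.linalg.norm(wx),np.linalg.norm(wy),wx,wy,'slope',np.degrees(np.arcsin(wx[2]/np.linalg.norm(wx))),'local y',(W.mean(0)-m)@ey,(W.mean(0)-m)@ex)
print('drum top',atz('top',509.2,260.8,.06),'side',atz('side',430.5,345.5,.06),tri([('top',509.2,260.8,None),('side',430.5,345.5,None)]))
print('slide',atz('top',202,272,.026))
E
```

```text
reader [array([0.6763, 0.1994, 0.05  ]), array([ 0.7198, -0.0936,  0.05  ]), array([ 0.5274, -0.1228,  0.05  ]), array([0.4814, 0.1697, 0.05  ])] [np.float64(0.19714822624615563), np.float64(0.2961890070621332), np.float64(0.1945923523395822), np.float64(0.2960964729036921)] [0.6013 0.0382 0.05  ]
yaw 0.1516099394343295
spindle pred [ 0.6141 -0.0459  0.05  ] disc [ 0.6137 -0.0464  0.05  ] tip [ 0.613  -0.0451  0.12  ] side tip [ 0.6124 -0.048   0.12  ]
[0.6175 0.146  0.1107] [7.835716932383964e-05, 7.835716932401173e-05]
[0.6266 0.0794 0.1122] [0.00018825598046713404, 0.00018825598046730537]
[0.5428 0.0672 0.0878] [0.0004041173050353963, 0.00040411730503548017]
[0.5346 0.1359 0.0849] [0.00205801076862461, 0.002058010768624734]
win [0.5804 0.1071 0.0989]
0.0877474288600293 0.06824169724249979 [0.0833 0.0112 0.0251] [-0.0087  0.0677 -0.0022] slope 16.609118042268182 local y 0.07132186456237531 -0.01022191775317993
drum top [ 0.5459 -0.3121  0.06  ] side [ 0.5424 -0.3161  0.06  ] (array([ 0.5462, -0.3136,  0.0564]), [1.760167241353625e-05, 1.7601672413754674e-05])
slide [0.5395 0.3672 0.026 ]
```

```bash
cat >> h.py <<'E'
def pose():
    s=env.get_state();return np.array(s['eef_pos']),R.from_rotvec(s['ee_rot'])
def down(az,tilt=0,taz=0):
    "tool pointing down, tool y at azimuth az (deg)"
    a=np.radians(az);y=np.array([np.cos(a),np.sin(a),0]);z=np.array([0,0,-1.]);return R.from_matrix(np.c_[np.cross(y,z),y,z])
def plan(p1,r1,n,p0=None,r0=None):
    if p0 is None:p0,r0=pose()
    rv=(r0.inv()*r1).as_rotvec()/n;st=R.from_rotvec(rv);r=r0
    for i in range(n):
        d=r.inv().apply((np.array(p1)-p0)/n)*1e3;r=r*st
        print(*np.round(d,1),*np.round(np.degrees(rv),2))
def caminT():
    p,r=pose();c=env.camera_params('wrist');return r.inv().apply(c['origin']-p),r.inv()*R.from_rotvec(c['rotation'])
def camat(p,r):
    t,rr=caminT();return dict(intrinsics=env.camera_params('wrist')['intrinsics'],origin=p+r.apply(t),rotation=(r*rr).as_rotvec())
E
python3 - <<'E'
from h import *
np.set_printoptions(precision=3,suppress=True)
t,rr=caminT();print('cam in tool',t,'look',rr.apply([0,0,-1]))
p,r=pose();print(np.degrees(np.arctan2(*r.apply([0,1,0])[1::-1])))
a=[atz('top',*q,.02) for q in [(193,247),(229,258),(211,307),(176,293)]];print(a)
d=a[0]+a[1]-a[2]-a[3];az=np.degrees(np.arctan2(d[1],d[0]));print('rest x az',az)
az0=np.degrees(np.arctan2(*r.apply([0,1,0])[1::-1]))
for y in(72.3,az+90):
  r1=down(y);c=camat(np.zeros(3),r1);k=R.from_rotvec(c['rotation']).apply([0,0,-1])
  z=.25;h=z+c['origin'][2]-.04;P=np.array([.54,.367,.04])-k*h/-k[2]-c['origin'];P[2]=z
  print(y,P,proj('wrist',[.54,.367,.03],camat(P,r1)))
E
```

```text
cam in tool [ 0.073 -0.    -0.141] look [-0.283  0.001  0.959]
72.3596942266591
[array([0.598, 0.391, 0.02 ]), array([0.571, 0.307, 0.02 ]), array([0.46 , 0.347, 0.02 ]), array([0.493, 0.428, 0.02 ])]
rest x az -19.64521671739514
72.3 [0.51  0.377 0.25 ] [[325.13  232.436]]
70.35478328260486 [0.511 0.378 0.25 ] [[325.13  232.436]]
```

Call:
jog_arm(
  moves="-46.5 -20 0 0 0 0 0;-46.5 -20 0 0 0 0 0;-46.5 -20 0 0 0 0 0;-46.5 -20 0 0 0 0 0;-46.5 -20 0 0 0 0 0;-46.5 -20 0 0 0 0 0;-46.5 -20 0 0 0 0 0;-46.5 -20 0 0 0 0 0;0 0 0 0 0 0 0;0 0 0 0 0 0 0",
)

```text
time_s: 1.35
eef_pos: [0.5102, 0.3782, 0.2309]
ee_rot: [-0.482, -3.104, 0.0]
force: [-0.0, 0.3, 0.3]
gripper_width: 1.002
grasp_force: 0.0
```

```bash
python3 - <<'E'
from h import *
import json
c=env.camera_params('wrist');p,r=pose();i=env.get_image('wrist')[:,:,::-1]
cv2.imwrite('pics/w1.png',i)
json.dump({k:np.array(v).tolist() for k,v in c.items()},open('w1.json','w'))
print(p,r.as_rotvec(),proj('wrist',[.5395,.3672,.026],c))
E
```

```text
[0.51015693 0.3781793  0.23094463] [-4.81849062e-01 -3.10373383e+00  4.96388998e-04] [[323.85476649 236.72350478]]
```

View pics/w1.png

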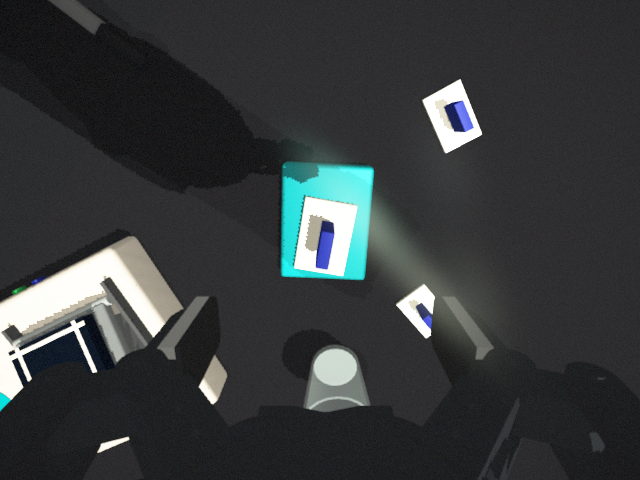

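Wrist: slide plate corners are at about (304,196), (357,205), (346,277) and (294,268). The fin stands on it at (325,245), and the beaker is beyond it at (335,370).

```bash
python3 - <<'E'
from h import *
import json
np.set_printoptions(precision=4,suppress=True)
c=json.load(open('w1.json'))
a=np.array([atz('w',*q,.026,c) for q in [(304,196),(357,205),(346,277),(294,268)]])
print(a,a.mean(0),[np.linalg.norm(a[i]-a[i-1]) for i in range(4)])
d=a[0]+a[1]-a[2]-a[3];az=np.degrees(np.arctan2(d[1],d[0]));print('slide x az',az)
print('fin top px',atz('w',328,222,.066,c),atz('w',321,250,.066,c))
print('beaker',atz('top',223,204,.0),atz('w',335,362,.095,c))
# drum approach
p,r=pose()
y=72.36
P=np.array([.545,-.313,.2]);r1=down(y)
print(proj('w',[.545,-.313,.06],camat(P,r1)))
plan([.545-.03,-.313+.01,.231],r,12)
E
```

```text
[[0.4944 0.3614 0.026 ]
 [0.5185 0.4079 0.026 ]
 [0.588  0.3758 0.026 ]
 [0.5621 0.3277 0.026 ]] [0.5408 0.3682 0.026 ] [np.float64(0.07566614158556975), np.float64(0.05237398524443912), np.float64(0.07649224777518109), np.float64(0.05455434294469723)]
slide x az 154.37482571127072
fin top px [0.5164 0.3785 0.066 ] [0.5392 0.3647 0.066 ]
beaker [0.7029 0.3273 0.    ] [0.6343 0.3476 0.095 ]
[[325.4158 222.5466]]
-17.6 -54.0 0.0 0.0 0.0 0.0
-17.6 -54.0 0.0 0.0 0.0 0.0
-17.6 -54.0 0.0 0.0 0.0 0.0
-17.6 -54.0 0.0 0.0 0.0 0.0
-17.6 -54.0 0.0 0.0 0.0 0.0
-17.6 -54.0 0.0 0.0 0.0 0.0
-17.6 -54.0 0.0 0.0 0.0 0.0
-17.6 -54.0 0.0 0.0 0.0 0.0
-17.6 -54.0 0.0 0.0 0.0 0.0
-17.6 -54.0 0.0 0.0 0.0 0.0
-17.6 -54.0 0.0 0.0 0.0 0.0
-17.6 -54.0 0.0 0.0 0.0 0.0
```

Call:
jog_arm(
  moves="-23.5 -47 0 0 0 0 0;-23.5 -47 0 0 0 0 0;-23.5 -47 0 0 0 0 0;-23.5 -47 0 0 0 0 0;-23.5 -47 0 0 0 0 0;0 0 0 0 0 0 0;0 0 0 0 0 0 0",
)

```text
time_s: 2.28
eef_pos: [0.5509, 0.12, 0.2313]
ee_rot: [-0.479, -3.105, -0.001]
force: [-0.8, 1.2, -0.3]
gripper_width: 0.997
grasp_force: 0.0
```

```bash
python3 - <<'E'
from h import *
import json
c=env.camera_params('wrist');p,r=pose();i=env.get_image('wrist')[:,:,::-1]
json.dump({k:np.array(v).tolist() for k,v in c.items()},open('w2.json','w'))
cv2.imwrite('pics/w2.png',i)
q=proj('w',[.5804,.1071,.0989],c);print(p,q)
x,y=int(q[0,0])-120,int(q[0,1])-100;x=max(x,0);y=max(y,0);print(x,y)
cv2.imwrite('pics/w2c.png',cv2.resize(i[y:y+200,x:x+266],None,fx=3,fy=3,interpolation=cv2.INTER_CUBIC))
plan([.515,-.303,.231],r,8)
E
```

```text
[0.55093435 0.11999041 0.23131891] [[321.18677502 263.17890371]]
201 163
-11.6 -51.8 0.0 -0.0 -0.0 0.01
-11.6 -51.8 0.0 -0.0 -0.0 0.01
-11.6 -51.8 0.0 -0.0 -0.0 0.01
-11.6 -51.8 0.0 -0.0 -0.0 0.01
-11.7 -51.8 0.0 -0.0 -0.0 0.01
-11.7 -51.8 0.0 -0.0 -0.0 0.01
-11.7 -51.8 0.0 -0.0 -0.0 0.01
-11.7 -51.8 0.0 -0.0 -0.0 0.01
```

View pics/w2c.png

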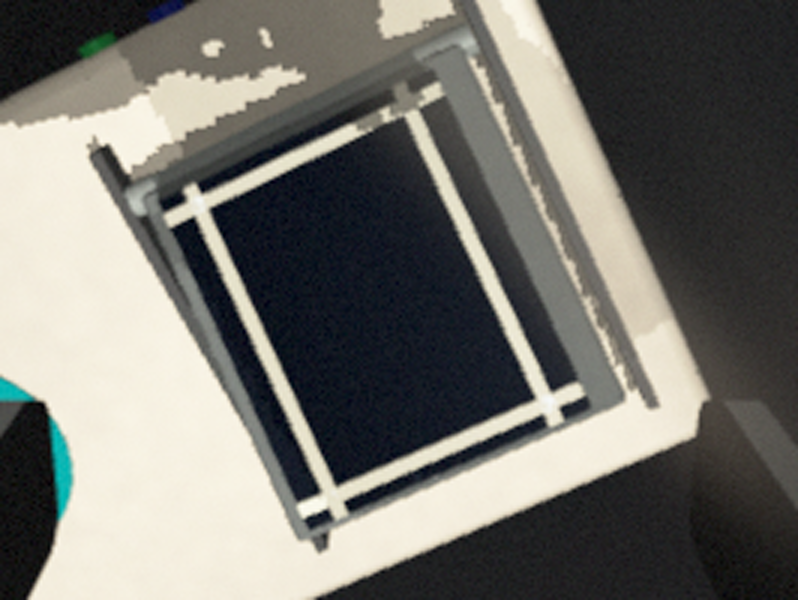

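The wrist crop shows the frame crosses at near −y (199,203), near +y (407,98), far +y (553,408) and far −y (335,500).

```bash
python3 - <<'E'
from h import *
from scipy.optimize import least_squares
import json
np.set_printoptions(precision=4,suppress=True)
c2=json.load(open('w2.json'))
t=np.array([(91,149),(186,133),(206,256),(108,272)])/3+[265,180];s=np.array([(168,385),(247,417),(160,500),(82,465)])/4+[270,135]
w=np.array([(553,408),(335,500),(199,203),(407,98)])/3+[201,163]
def pts(x):
    cx,cy,cz,sl,yw,a,b=x
    X=np.array([np.cos(yw)*np.cos(sl),np.sin(yw)*np.cos(sl),np.sin(sl)]);Y=np.array([-np.sin(yw),np.cos(yw),0])
    return np.array([cx,cy,cz])+np.array([X*a+Y*b,X*a-Y*b,-X*a-Y*b,-X*a+Y*b])/2
x0=[.58,.107,.099,.3,.15,.087,.065]
O={'top':(t,None,.0023),'side':(s,None,.0018),'w':(w,c2,.0008)}
def off(n,cp,d): 
    c=dict(cp or env.camera_params(n));c['origin']=np.array(c['origin'])+d;return c
for use in(['top','side','w'],['top','side'],['side','w'],['top','w']):
    f=lambda x:np.concatenate([((proj(n,pts(x),O[n][1])-O[n][0])*O[n][2]*1000).ravel() for n in use])
    r=least_squares(f,x0);print(use,r.x,'deg',np.degrees(r.x[3:5]),'cost mm',np.abs(r.fun).max())
E
```

```text
['top', 'side', 'w'] [0.5811 0.1084 0.0981 0.2876 0.1408 0.0891 0.0667] deg [16.4796  8.0672] cost mm 3.0563235787300527
['top', 'side'] [0.5802 0.1072 0.099  0.2844 0.1335 0.0881 0.0682] deg [16.2971  7.6461] cost mm 1.7800802404481202
['side', 'w'] [0.5828 0.1095 0.097  0.2722 0.1535 0.0902 0.0649] deg [15.595   8.7927] cost mm 0.9401281039667878
['top', 'w'] [0.5809 0.1084 0.0971 0.3395 0.1408 0.0901 0.067 ] deg [19.4522  8.07  ] cost mm 3.317407032692472
```

Call:
jog_arm(
  moves="-11.6 -52 0 0 0 0 0;-11.6 -52 0 0 0 0 0;-11.6 -52 0 0 0 0 0;-11.6 -52 0 0 0 0 0;-11.6 -52 0 0 0 0 0;-11.6 -52 0 0 0 0 0;-11.6 -52 0 0 0 0 0;-11.6 -52 0 0 0 0 0;0 0 40 0 0 0 0;0 0 0 0 0 0 0;0 0 0 0 0 0 0",
)

```text
time_s: 3.7
eef_pos: [0.5147, -0.3048, 0.1922]
ee_rot: [0.478, 3.105, 0.0]
force: [-0.4, -0.5, -0.2]
gripper_width: 1.003
grasp_force: 0.0
```

```bash
python3 - <<'E'
from h import *
import json
c=env.camera_params('wrist');p,r=pose();i=env.get_image('wrist')[:,:,::-1]
json.dump({k:np.array(v).tolist() for k,v in c.items()},open('w3.json','w'))
q=proj('w',[.5455,-.3135,.03],c);print(p,q)
x,y=int(q[0,0])-100,int(q[0,1])-75;print(x,y)
cv2.imwrite('pics/w3c.png',cv2.resize(i[y:y+150,x:x+200],None,fx=4,fy=4,interpolation=cv2.INTER_CUBIC))
E
```

```text
[ 0.51472179 -0.30477749  0.19216041] [[326.42260884 251.09877658]]
226 176
```

View pics/w3c.png

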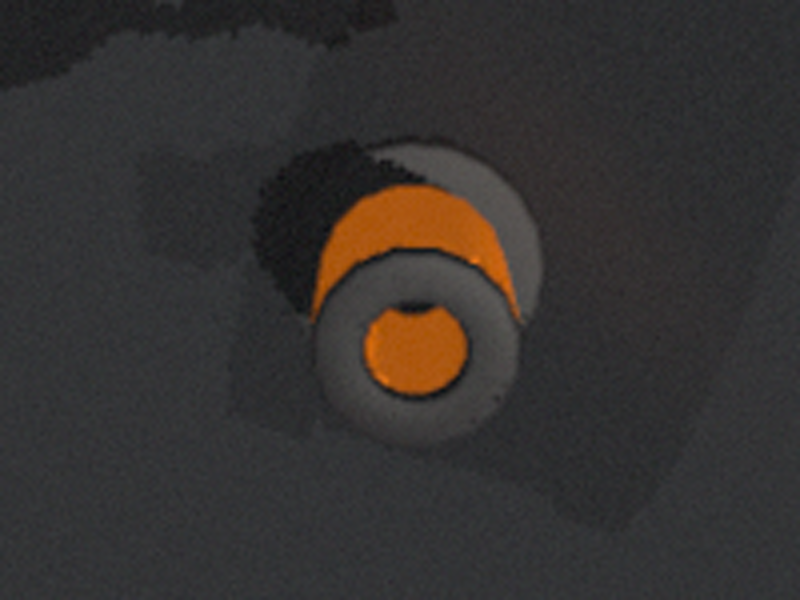

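The drum's top ring is centred at crop (416,347), which is full-image pixel (330,262.8). It is 51 px across.

```bash
python3 - <<'E'
from h import *
import json
c=json.load(open('w3.json'))
P=atz('w',330,262.8,.06,c);print(P,51/361*(c['origin'][2]-.06)/.959)
p,r=pose();P[2]=.011
d=r.inv().apply(P-p)*1e3;print(d)
E
```

```text
[ 0.54602031 -0.31077428  0.06      ] 0.040317247711817446
[-31.20954409   3.87586533 181.6067195 ]
```

Call:
jog_arm(
  moves="-31 4 30 0 0 0 0;0 0 50 0 0 0 0;0 0 50 0 0 0 0;0 0 30 0 0 0 0;0 0 21 0 0 0 0;0 0 0 0 0 0 0;0 0 0 0 0 0 1;0 0 0 0 0 0 1;0 0 0 0 0 0 1;0 0 0 0 0 0 1;0 0 0 0 0 0 1;0 0 0 0 0 0 1",
  squeeze=40,
)

```text
time_s: 5.25
eef_pos: [0.5452, -0.3118, 0.0116]
ee_rot: [0.481, 3.103, -0.0]
force: [-2.4, 1.9, 10.5]
gripper_width: 0.494
grasp_force: 39.9
```

```bash
python3 - <<'E'
from h import *
p,r=pose();s=env.get_state();print(p,s['gripper_width'],s['grasp_force'])
T=np.array([.6133,-.0462,.16]);print(np.degrees(np.arctan2(*r.apply([0,1,0])[1::-1])))
print(r.inv().apply(T-p)*1e3)
E
```

```text
[ 0.54516325 -0.311848    0.01164012] 0.4937102544904401 39.91338341496885
72.37258510657169
[  15.25504155  273.83446077 -148.33780476]
```

Call:
jog_arm(
  moves="0 0 -50 0 0 0 1;0 0 -50 0 0 0 1;2.3 34 -48 0 0 0 1;2.6 48 0 0 0 0 1;2.6 48 0 0 0 0 1;2.6 48 0 0 0 0 1;2.6 48 0 0 0 0 1;2.6 48 0 0 0 0 1;0 0 0 0 0 0 1;0 0 0 0 0 0 1",
)

```text
time_s: 6.5
eef_pos: [0.6128, -0.0462, 0.1586]
ee_rot: [0.481, 3.104, -0.0]
force: [-0.4, -0.5, -0.8]
gripper_width: 0.496
grasp_force: 41.6
```

```bash
python3 - <<'E'
from h import *
p,r=pose();print(p)
t=env.get_image('top')[:,:,::-1];s=env.get_image('side')[:,:,::-1]
w=env.get_image('wrist')[:,:,::-1]
q=proj('side',p)[0];x,y=int(q[0])-50,int(q[1])-50;print(x,y)
a=cv2.resize(s[y:y+120,x:x+100],None,fx=4,fy=4,interpolation=cv2.INTER_CUBIC)
b=cv2.resize(w[270:480,200:440],(400,350),interpolation=cv2.INTER_CUBIC)
b=cv2.copyMakeBorder(b,0,130,0,0,0)
cv2.imwrite('pics/m1.png',np.hstack([a,b[:480]]))
E
```

```text
[ 0.61276215 -0.04621693  0.15864722]
314 193
```

View pics/m1.png

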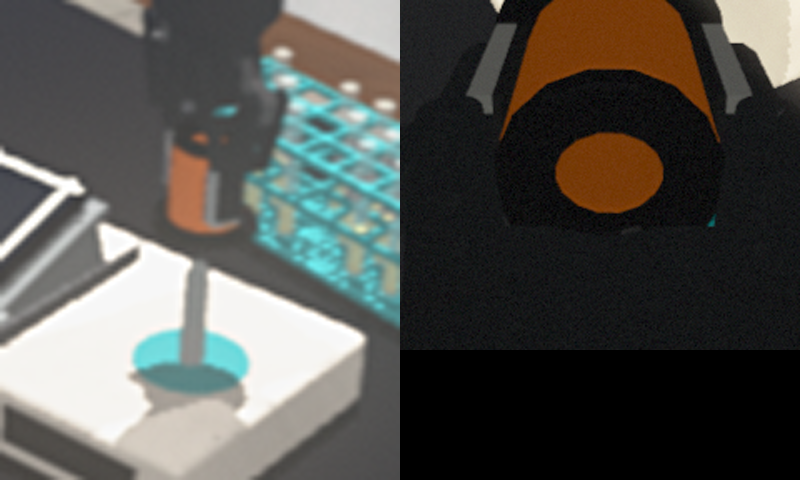

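Side crop: the drum hangs in line with the pin, tube middle at about x 206 against a pin axis extended to about 203 (4× scale). The bore in the wrist view is at full-image pixel (326,373).

```bash
python3 - <<'E'
from h import *
p,r=pose();P=atz('wrist',326,373.2,p[2]+.0484);print(P-p,r.inv().apply(P-p)*1e3)
# predicted side px of tube-bottom axis & pin
print((proj('side',[p-[0,0,.0056],[.6133,-.0462,.12],[.6133,-.0462,.05]])-[314,193])*4)
E
```

```text
[-0.00139445  0.00030771  0.0484    ] [  1.40918885  -0.14229645 -48.40034206]
[[201.92251478 212.12968983]
 [197.89744992 259.26751088]
 [190.62353544 357.89823588]]
```

Call:
jog_arm(
  moves="-0.5 0 20 0 0 0 1;0 0 12 0 0 0 1;0 0 10 0 0 0 1;0 0 10 0 0 0 1;0 0 0 0 0 0 1",
)

```text
time_s: 7.28
eef_pos: [0.6129, -0.0461, 0.1054]
ee_rot: [-0.482, -3.103, 0.001]
force: [-0.2, 0.2, -1.3]
gripper_width: 0.5
grasp_force: 41.6
```

Call:
jog_arm(
  moves="0 0 15 0 0 0 1;0 0 15 0 0 0 1;0 0 9 0 0 0 1;0 0 3 0 0 0 1;0 0 1.5 0 0 0 1;0 0 0 0 0 0 1",
)

```text
time_s: 8.02
eef_pos: [0.6135, -0.0461, 0.0631]
ee_rot: [0.482, 3.104, 0.0]
force: [1.2, 0.8, -1.0]
gripper_width: 0.5
grasp_force: 41.6
```

Call:
jog_arm(
  moves="0 0 1 0 0 0 1;0 0 0 0 0 0 0;0 0 0 0 0 0 0;0 0 0 0 0 0 0;0 0 0 0 0 0 0;0 0 -30 0 0 0 0;0 0 -50 0 0 0 0;0 0 -55 0 0 0 0;0 0 -40 0 0 0 0;0 0 0 0 0 0 0",
)

```text
time_s: 9.28
eef_pos: [0.6148, -0.0463, 0.2401]
ee_rot: [0.481, 3.099, 0.002]
force: [0.0, -0.1, -1.4]
gripper_width: 1.003
grasp_force: 0.0
```

```bash
python3 - <<'E'
from h import *
p,r=pose();print(p)
t=env.get_image('top')[:,:,::-1];s=env.get_image('side')[:,:,::-1];w=env.get_image('wrist')[:,:,::-1]
a=cv2.resize(s[215:315,310:410],None,fx=4,fy=4,interpolation=cv2.INTER_CUBIC)
b=cv2.resize(w[80:480,120:520],None,fx=1,fy=1)
cv2.imwrite('pics/m2.png',np.hstack([a,b]))
r1=down(64.4);G=np.array([.541,.368,.0])
print('to slide above');plan([.541,.368,.231],r1,9)
E
```

```text
[ 0.61480197 -0.0462851   0.24008989]
to slide above
21.5 41.4 0.6 -0.0 -0.01 0.89
22.2 41.1 0.6 -0.0 -0.01 0.89
22.8 40.7 0.6 -0.0 -0.01 0.89
23.4 40.4 0.6 -0.0 -0.01 0.89
24.1 40.0 0.6 -0.0 -0.01 0.89
24.7 39.6 0.6 -0.0 -0.01 0.89
25.3 39.2 0.6 -0.0 -0.01 0.89
25.9 38.8 0.6 -0.0 -0.01 0.89
26.5 38.4 0.6 -0.0 -0.01 0.89
```

View pics/m2.png

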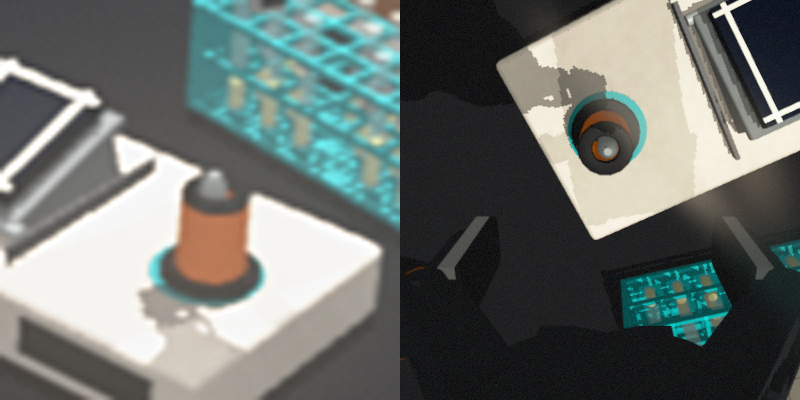

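The drum sits fully down on the deck with the pin tip showing through its bore. Next, the slide.

Call:
jog_arm(
  moves="21.5 41.4 0.6 0 0 0.89 0;22.2 41.1 0.6 0 0 0.89 0;22.8 40.7 0.6 0 0 0.89 0;23.4 40.4 0.6 0 0 0.89 0;24.1 40 0.6 0 0 0.89 0;24.7 39.6 0.6 0 0 0.89 0;25.3 39.2 0.6 0 0 0.89 0;25.9 38.8 0.6 0 0 0.89 0;26.5 38.4 0.6 0 0 0.89 0;0 0 50 0 0 0 0;0 0 50 0 0 0 0;0 0 0 0 0 0 0",
)

```text
time_s: 10.92
eef_pos: [0.5392, 0.3661, 0.127]
ee_rot: [-0.696, -3.059, 0.011]
force: [0.2, -0.1, -0.8]
gripper_width: 1.0
grasp_force: 0.0
```

```bash
python3 - <<'E'
from h import *
p,r=pose();print(p,np.degrees(np.arctan2(*r.apply([0,1,0])[1::-1])))
print(r.inv().apply(np.array([.541,.368,.031])-p)*1e3)
w=env.get_image('wrist')[:,:,::-1]
# predicted fin top corners + plate corners
ax=np.radians(-25.6);X=np.array([np.cos(ax),np.sin(ax),0]);Y=np.array([-X[1],X[0],0]);C=np.array([.541,.368,0])
w=w.copy()
for a,b,z,col in[(.018,.006,.066,(0,255,0)),(.038,.026,.026,(0,0,255))]:
    q=proj('wrist',[C+X*i*a+Y*j*b+[0,0,z] for i,j in[(1,1),(1,-1),(-1,-1),(-1,1)]])
    cv2.polylines(w,[np.round(q).astype(int)],True,col,1)
cv2.imwrite('pics/m3.png',cv2.resize(w[180:480,170:490],None,fx=2,fy=2))
E
```

```text
[0.53920097 0.3660918  0.12699172] 64.35169697837215
[-1.08519627  3.23990692 95.96673293]
```

View pics/m3.png

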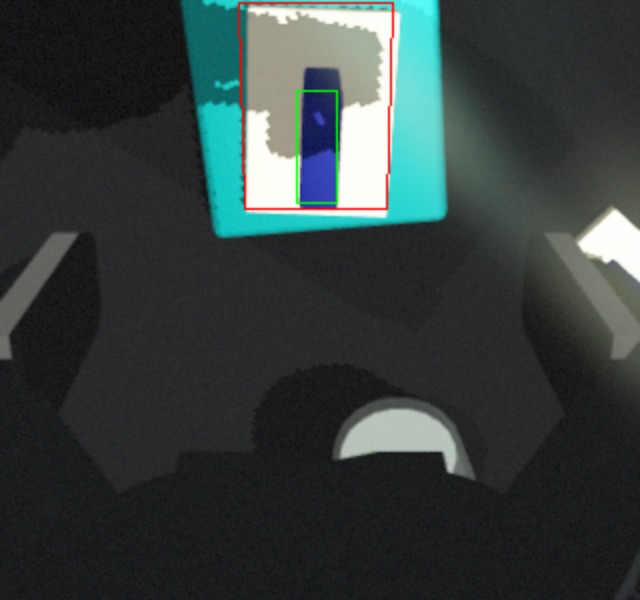

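Wrist overlay: the plate and fin lie about 1 mm right and 2 mm below my prediction and are turned about 2° clockwise. The fin is at full-image (331,249), so I'll correct for this and descend.

Call:
jog_arm(
  moves="-2.8 4.2 20 0 0 2 0;0 0 40 0 0 0 0;0 0 26 0 0 0 0;0 0 10 0 0 0 0;0 0 0 0 0 0 0;0 0 0 0 0 0 1;0 0 0 0 0 0 1;0 0 0 0 0 0 1;0 0 0 0 0 0 1;0 0 0 0 0 0 1;0 0 0 0 0 0 1;0 0 0 0 0 0 1",
  squeeze=60,
)

```text
time_s: 12.48
eef_pos: [0.5461, 0.3705, 0.0358]
ee_rot: [0.751, 3.05, 0.001]
force: [-0.7, 0.0, 4.8]
gripper_width: 0.131
grasp_force: 59.7
```

Call:
jog_arm(
  moves="0 0 0 0 0 0 1;0 0 0 0 0 0 1",
)

```text
time_s: 12.72
eef_pos: [0.5461, 0.3705, 0.0358]
ee_rot: [0.751, 3.05, 0.001]
force: [-1.5, -1.0, 7.0]
gripper_width: 0.13
grasp_force: 59.7
```

Call:
jog_arm(
  moves="0 0 -30 0 0 0 1;0 0 -50 0 0 0 1;0 0 -50 0 0 0 1;0 0 -50 0 0 0 1;0 0 -35 0 0 0 1;0 0 0 0 0 0 1",
)

```text
time_s: 13.48
eef_pos: [0.5469, 0.371, 0.2533]
ee_rot: [0.75, 3.048, 0.006]
force: [-0.5, 0.1, -1.3]
gripper_width: 0.133
grasp_force: 58.8
```

```bash
python3 - <<'E'
from h import *
p,r=pose();s=env.get_state();print(p,s['gripper_width'],s['force'],s['torque'])
plan([.653,.119,.25],down(98.1),8)
E
```

```text
[0.54694294 0.3709662  0.25333581] 0.13330050504525406 [-0.47217622  0.08616205 -1.27101791] [ 0.03270492 -0.03551698 -0.00061096]
-26.4 -21.7 0.4 0.03 0.02 -4.47
-24.6 -23.7 0.4 0.03 0.02 -4.47
-22.7 -25.6 0.4 0.03 0.02 -4.47
-20.6 -27.3 0.4 0.03 0.02 -4.47
-18.4 -28.8 0.4 0.03 0.02 -4.47
-16.1 -30.1 0.4 0.03 0.02 -4.47
-13.7 -31.3 0.4 0.03 0.02 -4.47
-11.2 -32.3 0.4 0.03 0.02 -4.47
```

Call:
jog_arm(
  moves="-26.4 -21.7 0.4 0 0 -4.5 1;-24.6 -23.7 0.4 0 0 -4.5 1;-22.7 -25.6 0.4 0 0 -4.5 1;-20.6 -27.3 0.4 0 0 -4.5 1;-18.4 -28.8 0.4 0 0 -4.5 1;-16 -30 0.4 0 0 -4.5 1;-13.7 -31.3 0.4 0 0 -4.5 1;-11.2 -32.3 0.4 0 0 -4.5 1;0 0 0 0 0 0 1;0 0 0 0 0 0 1",
)

```text
time_s: 14.72
eef_pos: [0.6519, 0.1191, 0.2463]
ee_rot: [0.228, -3.132, -0.0]
force: [0.5, 0.4, -0.7]
gripper_width: 0.129
grasp_force: 58.7
```

```bash
cat > fit.py <<'E'
from h import *
from scipy.optimize import least_squares
import json
np.set_printoptions(precision=4,suppress=True)
def full(x,a,b):
    cx,cy,cz,sl,yw=x[:5]
    X=np.array([np.cos(yw)*np.cos(sl),np.sin(yw)*np.cos(sl),np.sin(sl)]);Y=np.array([-np.sin(yw),np.cos(yw),0])
    return np.array([cx,cy,cz])+np.array([X*a+Y*b,X*a-Y*b,-X*a-Y*b,-X*a+Y*b])/2
def inner(img,q):
    "refine dark inner quad near predicted corners q: edge profiles -> line fits -> intersections"
    g=cv2.GaussianBlur(cv2.cvtColor(img,cv2.COLOR_BGR2GRAY).astype(np.float32),(0,0),.7);m=q.mean(0);L=[]
    for i in range(4):
        A,B=q[i],q[(i+1)%4];n=np.array([B[1]-A[1],A[0]-B[0]]);n/=np.linalg.norm(n);n=n if n@((A+B)/2-m)>0 else -n
        t=np.arange(-5,6,.1);P=[]
        for f in np.linspace(.12,.88,40):
            c=A+(B-A)*f+n*t[:,None];v=cv2.remap(g,c[:,0].astype(np.float32)[:,None],c[:,1].astype(np.float32)[:,None],1).ravel()
            k=v.argmax()
            if v[k]<110 or k<3:continue
            h=(v[:k].min()+v[k])/2;j=np.nonzero(v[:k]<h)[0]
            if len(j):P.append(c[j[-1]])
        P=np.array(P,np.float32);vx,vy,x,y=cv2.fitLine(P,cv2.DIST_HUBER,0,.01,.01).ravel();L.append(np.cross([x,y,1],[x+vx,y+vy,1]))
    o=[]
    for i in range(4):
        c=np.cross(L[i-1],L[i]);o.append(c[:2]/c[2])
    return np.array(o)
E
python3 - <<'E'
from fit import *
p,r=pose();s=env.get_state();print(p,np.degrees(np.arctan2(*r.apply([0,1,0])[1::-1])))
c4=env.camera_params('wrist');w=env.get_image('wrist')[:,:,::-1].copy();cv2.imwrite('pics/w4.png',w)
json.dump({k:np.array(v).tolist() for k,v in c4.items()},open('w4.json','w'))
c2=json.load(open('w2.json'))
x0=[.5811,.1084,.0981,.2876,.1408]
D=[('w',c2,'w2.png'),('w',c4,'w4.png'),('top',env.camera_params('top'),'top0.png'),('side',env.camera_params('side'),'side0.png')]
Q=[]
for n,c,f in D:
    q0=proj(n,full(x0,.084,.061),c)
    if n!='w': q0=q0  # predicted
    q=inner(cv2.imread('pics/'+f),q0);Q.append(q);print(f,(q-q0).round(1).tolist())
sig=[.4,.4,.4,.4]
for use in([0],[1],[0,1],[0,1,2,3]):
    def f(x):
        e=[]
        for k,i in enumerate(use):
            c=dict(D[i][1]);o=x[5+3*k:8+3*k];c['origin']=np.array(c['origin'])+o
            e+=list((proj('w',full(x,.084,.060),c)-Q[i]).ravel()/.4)+list(o/.0015)
        return np.array(e)
    s=least_squares(f,x0+[0]*3*len(use));cov=np.linalg.inv(s.jac.T@s.jac)
    print(use,s.x[:5],'slope',np.degrees(s.x[3]),'+-',np.degrees(cov[3,3]**.5),'yaw',np.degrees(s.x[4]),'cost',s.cost, s.x[5:])
v=cv2.polylines(w,[np.round(Q[1]).astype(int)],True,(0,0,255),1);cv2.imwrite('pics/w4o.png',v)
E
```

```text
[0.6519 0.1191 0.2463] 98.31922240956537
w2.png [[-0.0, -0.0], [1.9, -0.3], [1.6, 0.6], [-0.4, 0.8]]
w4.png [[0.1, 0.0], [1.7, 0.8], [1.2, 1.5], [-0.7, 0.7]]
top0.png [[0.8, 0.5], [-1.0, 0.5], [-0.9, -1.1], [0.9, -1.1]]
side0.png [[-0.2, 1.1], [-2.4, 0.0], [-0.4, -1.0], [1.4, -0.0]]
[0] [0.5822 0.1087 0.0961 0.2958 0.1489] slope 16.948087797515274 +- 1.6373368539077753 yaw 8.529154866709472 cost 0.06528713580098278 [ 0.  0. -0.]
[1] [0.5816 0.1089 0.0967 0.291  0.1481] slope 16.673224964604493 +- 1.047382890405456 yaw 8.486589062597444 cost 0.24363959048053874 [-0.  0.  0.]
[0, 1] [0.5819 0.1088 0.0964 0.2909 0.1482] slope 16.665741654411335 +- 0.7742760283515175 yaw 8.49216722782163 cost 0.39557516019490263 [-0.0003  0.0001  0.0002  0.0003 -0.0001 -0.0002]
[0, 1, 2, 3] [0.5821 0.1093 0.0957 0.2822 0.1483] slope 16.168009256769977 +- 0.581021455399228 yaw 8.494259092071614 cost 36.233270057662764 [-0.0002  0.0006 -0.0004  0.0005  0.0004 -0.0003 -0.0001  0.0006  0.0014
 -0.0001 -0.0017 -0.0007]
```

```bash
cat >> h.py <<'E'
def win(sl=16.6,yw=8.49):
    s,y=np.radians([sl,yw]);ys=np.array([-np.sin(y),np.cos(y),0]);n=np.array([-np.sin(s)*np.cos(y),-np.sin(s)*np.sin(y),np.cos(s)])
    z=-n;x=np.cross(ys,z);return np.array([.5818,.1089,.0965]),R.from_matrix(np.c_[x,ys,z]),n
E
python3 - <<'E'
from h import *
W,r,n=win()
plan(W+n*(.0158+.04)-r.apply([.0015,0,0]),r,5)
E
```

```text
17.1 -0.1 19.2 -0.0 -3.33 -0.02
18.1 -0.1 18.2 -0.0 -3.33 -0.02
19.2 -0.1 17.1 -0.0 -3.33 -0.02
20.1 -0.1 16.0 -0.0 -3.33 -0.02
21.0 -0.1 14.8 -0.0 -3.33 -0.02
```

Call:
jog_arm(
  moves="17.1 0 19.2 0 -3.33 0 1;18.1 0 18.2 0 -3.33 0 1;19.2 0 17.1 0 -3.33 0 1;20.1 0 16 0 -3.33 0 1;21 0 14.8 0 -3.33 0 1;0 0 0 0 0 0 1;0 0 0 0 0 0 1",
)

```text
time_s: 15.65
eef_pos: [0.5685, 0.1073, 0.1516]
ee_rot: [-0.209, 2.844, 0.031]
force: [0.5, 0.3, -0.3]
gripper_width: 0.128
grasp_force: 58.7
```

```bash
python3 - <<'E'
from h import *
W,r,n=win();p,q=pose();s=env.get_state()
print(r.inv().apply(p-W)*1e3,np.degrees((q.inv()*r).as_rotvec()),s['force']@n,s['force'],s['torque'],s['gripper_width'])
E
```

```text
[ -2.95822757   0.42365937 -56.64519711] [-0.0029494   0.06640013 -0.07585197] -0.45472732643033104 [ 0.51075287  0.3149273  -0.31004919] [-0.04427336  0.34315611  0.00258735] 0.12787915777713077
```

Call:
jog_arm(
  moves="1.5 0 12 0 0 0 1;0 0 12 0 0 0 1;0 0 9 0 0 0 1;0 0 3 0 0 0 1;0 0 2 0 0 0 1;0 0 0 0 0 0 1;0 0 0 0 0 0 1",
)

```text
time_s: 16.52
eef_pos: [0.5775, 0.1077, 0.1146]
ee_rot: [-0.207, 2.844, 0.031]
force: [1.0, 0.4, -0.6]
gripper_width: 0.128
grasp_force: 58.8
```

```bash
cat > st.py <<'E'
from h import *
np.set_printoptions(precision=3,suppress=True)
W,r,n=win();p,q=pose();s=env.get_state()
print(r.inv().apply(p-W)*1e3,np.degrees((q.inv()*r).as_rotvec()),'F tool',r.inv().apply(s['force']),'T',r.inv().apply(s['torque']),s['gripper_width'])
E
python3 st.py
```

```text
[ -0.932  -0.532 -18.561] [-0.032  0.073 -0.139] F tool [-0.833  0.244  0.914] T [ 0.019  0.351 -0.002] 0.12816058674557249
```

Step in slowly while watching the force.

Call:
jog_arm(
  moves="0 0 1 0 0 0 1;0 0 1 0 0 0 1;0 0 1 0 0 0 1;0 0 0 0 0 0 1;0 0 0 0 0 0 1",
)

```text
time_s: 17.15
eef_pos: [0.5784, 0.1079, 0.1115]
ee_rot: [-0.208, 2.844, 0.03]
force: [-0.2, -0.4, 2.7]
gripper_width: 0.131
grasp_force: 59.3
```

```bash
python3 st.py
```

```text
[ -0.957  -0.511 -15.388] [-0.037  0.069 -0.131] F tool [-0.522 -0.353 -2.624] T [-0.159  0.102  0.006] 0.13098330431505156
```

Call:
jog_arm(
  moves="0 0 1 0 0 0 1;0 0 1 0 0 0 1;0 0 1 0 0 0 1;0 0 0 0 0 0 1;0 0 0 0 0 0 1",
)

```text
time_s: 17.77
eef_pos: [0.5793, 0.108, 0.1086]
ee_rot: [-0.208, 2.844, 0.031]
force: [-1.8, 0.4, 6.2]
gripper_width: 0.135
grasp_force: 59.7
```

```bash
for i in 1 2 3; do python3 st.py; python3 -c "
from bench import env
env.get_image('top')"; done
```

```text
[ -0.97   -0.511 -12.375] [-0.035  0.069 -0.135] F tool [-0.095  0.668 -6.465] T [-0.153  0.089 -0.015] 0.13509400335129268
[ -0.959  -0.518 -12.368] [-0.036  0.067 -0.132] F tool [-0.728  1.118 -7.089] T [-0.183  0.122  0.017] 0.1328047027995483
[ -0.958  -0.52  -12.369] [-0.036  0.068 -0.133] F tool [-0.42   1.31  -6.063] T [-0.166  0.108  0.022] 0.1280670807965948
```

Force is about 7 N and rose about 1 N per mm, so the window is about 5 mm in. Last look before handing in.

```bash
python3 - <<'E'
from h import *
W,r,n=win();w=env.get_image('wrist')[:,:,::-1].copy();s=env.get_image('side')[:,:,::-1]
X=r.apply([-1,0,0]);Y=r.apply([0,1,0]);C=W-n*.0045
k=[(1,1),(1,-1),(-1,-1),(-1,1)]
f=4;a=cv2.resize(s[215:305,265:345],None,fx=5,fy=5,interpolation=cv2.INTER_CUBIC)
for h,col in((0,(0,0,255)),(.006,(0,255,0))):
    P=[C+n*h+X*i*.038+Y*j*.026 for i,j in k]
    cv2.polylines(a,[np.round((proj('side',P)-[265,215])*5).astype(int)],True,col,1)
    q=proj('wrist',P);W0=w if h==0 else W0
    cv2.polylines(w,[np.round(q).astype(int)],True,col,1)
b=cv2.resize(w[200:425,200:400],(400,450),interpolation=cv2.INTER_CUBIC)
cv2.imwrite('pics/m5.png',np.hstack([a,b]))
E
```

```text
(no output)
```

View pics/m5.png

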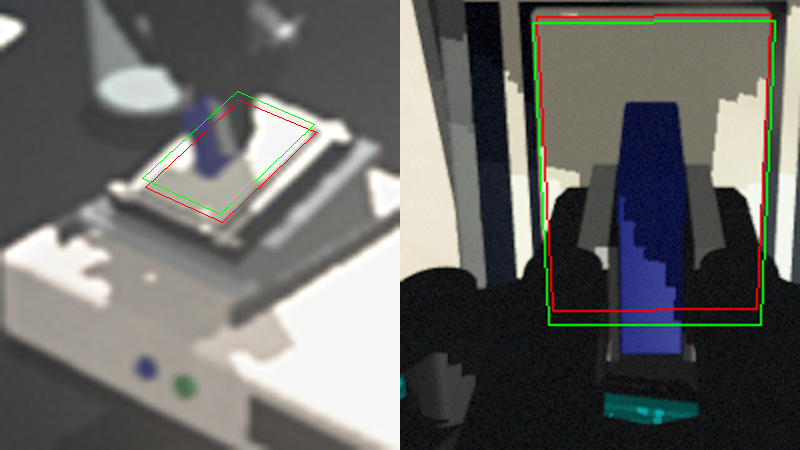

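The slide lies flat and square in the frame, matching the predicted outline to about 3 mm, with the fin gripped (wrist edge at about y 10 against a predicted 20). Handing in.

```bash
python3 -c "
from bench import env
print(env.close_job())"
```

```text
the job is handed in; nothing more can be done
None
```

I handed the job in but got no verdict back: the drum sits fully down on the spindle, let go, and the slide is gripped by its fin and held flat on the window at about 7 N, which puts the window roughly 4–5 mm in.

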